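Close the bench gauge on a bearing

TASK

Size the bearing that lies between the jaws of the bench gauge: with the fingertips press down the black thumb pad in the middle of the slide to free its friction brake, and keep it pressed while you push the slide along its rail until its jaw has run the bearing up against the red stop and closed on it. Then let go of the pad so that the slide locks there. Never force the slide along without the pad pressed, do not touch or lift the bearings with the robot, and leave the other bearing, the carton and the pen where they are.

Things in the scene. Friction and masses are not known exactly. Their poses are not given: they have to be found in the camera images.
- gauge: Bench bearing gauge, fixed to the worktop. Grey bed plate 190 (x) x 300 (y) mm, its top 10 mm above the worktop; origin at the plate's centre on the worktop. Its y axis is the direction in which the slide closes (towards the red stop), z is up. The rail, a graduated steel bar 24 mm wide, its top 30 mm above the worktop, runs along y at gauge x = +60 mm. The waiting bearing lies near gauge (-50, -100) mm.
- stop_face (a point): Middle of the measuring face of the fixed red stop, at gauge (-2, 118) mm, 18 mm above the worktop; axes as the gauge's. The stop is a red block 26 mm thick, its top 36 mm above the worktop, reaching across the bed from gauge x -43 to +84 mm.
- jaw_face (a point): Middle of the flat face of the slide's steel jaw that faces the red stop, 18 mm above the worktop; axes as the gauge's. The jaw is 10 mm thick, its top 34 mm above the worktop, and reaches from the slide across the bed to gauge x -42 mm.
- pad_top (a point): Centre of the top of the black thumb pad, 44 mm above the worktop when not pressed, 62 mm to gauge +x and 36 mm to gauge -y of the jaw_face point. The pad measures 34 (x) x 48 (y) mm and has a 2.5 mm high rib across each y end, leaving 38 mm between the ribs; the aluminium slide round it (46 x 72 mm) has its top 36.5 mm above the worktop. A finger on the pad drives the slide by friction or by pushing on the rib.
- pad (a joint): Travel of the spring thumb pad in m: about 0 when up (slide locked), 0.005 when pressed right down. It takes about 6 N to free the brake, which is quite free from 1.5 mm down, and about 9 N to reach the bottom; let go, it springs up and the brake holds again.
- slide (a joint): Position of the slide along its rail in m: 0 fully open (jaw 125 mm from the red stop), growing as it closes; the opening between jaw and stop is 0.125 - value. Free, it runs with 1 to 2 N of friction; braked, it holds more than 10 N.
- bearing_a: Ball bearing, 62 mm outside diameter, 16 mm thick, 0.2 kg, loose, lying flat on the bed; origin at the centre of its underside. Either this or bearing_b lies between jaw and stop, clear of both; the other waits on the black mat at the far end of the bed from the stop.
- bearing_b: Ball bearing, 42 mm outside diameter, 12 mm thick, loose, lying flat on the bed; origin at the centre of its underside.
- carton: Small bearing carton, white and red, 58 x 58 x 32 mm, loose on the worktop beside the gauge's red-stop end; origin at the centre of its underside.
- pen: Blue pen, 139 mm long, 11 mm wide, loose on the worktop beside the gauge's other end; origin at the centre of its underside.
There are look-alikes about, which are no part of the job. Leave any pink or yellow look-alike of the bearing_b alone.

How it is judged:
On the way, in this order (a step that is already met when the one before it is completed fails the run):
1. the thumb pad is pressed down while the slide still stands where it was (value of joint pad above 0.0015 m and distance of jaw_face from where it was at the start of the episode below 0.006 m), for 0.1 s.
2. with the pad still pressed, the jaw has closed on the bearing and the bearing rests against the red stop (value of joint pad above 0.001 m and ((y of bearing_a in the frame of stop_face between -0.033 and -0.029 m and x of bearing_a in the frame of stop_face between -0.03 and 0.03 m and y of jaw_face in the frame of stop_face between -0.065 and -0.06 m and distance of bearing_b from where it was at the start of the episode below 0.01 m) or (y of bearing_b in the frame of stop_face between -0.023 and -0.019 m and x of bearing_b in the frame of stop_face between -0.03 and 0.03 m and y of jaw_face in the frame of stop_face between -0.045 and -0.04 m and distance of bearing_a from where it was at the start of the episode below 0.01 m))), for 0.1 s.
At the end, for the whole second after the job is handed in: The bearing that lay between the jaws lies flat, against the red stop (within 2 mm) and between the jaws (within 30 mm of their middle), the jaw is closed on it (gap at most 3 mm), the thumb pad is up and the slide at rest; the other bearing is within 10 mm of where it was (((y of bearing_a in the frame of stop_face between -0.033 and -0.029 m and x of bearing_a in the frame of stop_face between -0.03 and 0.03 m and y of jaw_face in the frame of stop_face between -0.065 and -0.06 m and distance of bearing_b from where it was at the start of the episode below 0.01 m) or (y of bearing_b in the frame of stop_face between -0.023 and -0.019 m and x of bearing_b in the frame of stop_face between -0.03 and 0.03 m and y of jaw_face in the frame of stop_face between -0.045 and -0.04 m and distance of bearing_a from where it was at the start of the episode below 0.01 m)) and value of joint pad below 0.001 m and velocity of joint slide between -0.003 and 0.003 m/s and angle between each of bearing_a, bearing_b's own z axis and vertical below 0.1 rad); the robot touches nothing.
It fails at once if the slide is forced along its rail with the brake on before it has closed on the bearing (faster than 20 mm/s, pad less than 0.7 mm down) (not ((y of bearing_a in the frame of stop_face between -0.033 and -0.029 m and x of bearing_a in the frame of stop_face between -0.03 and 0.03 m and y of jaw_face in the frame of stop_face between -0.065 and -0.06 m and distance of bearing_b from where it was at the start of the episode below 0.01 m) or (y of bearing_b in the frame of stop_face between -0.023 and -0.019 m and x of bearing_b in the frame of stop_face between -0.03 and 0.03 m and y of jaw_face in the frame of stop_face between -0.045 and -0.04 m and distance of bearing_a from where it was at the start of the episode below 0.01 m)) and value of joint pad below 0.0007 m and (velocity of joint slide above 0.02 m/s or velocity of joint slide below -0.02 m/s)).
It fails at once if the robot touches a bearing (contact force between any of the fingers, the arm and bearing_a above 0.5 N or contact force between any of the fingers, the arm and bearing_b above 0.5 N).
It fails at once if a bearing is lifted or tipped (height (world z) of any of bearing_a, bearing_b above 0.016 m or angle between any of bearing_a, bearing_b's own z axis and vertical above 0.25 rad).
It fails at once if the carton or the pen is moved by more than 10 mm (distance of any of carton, pen from where it was at the start of the episode above 0.01 m).
It also fails if it takes over 38 s, if anything falls off the work surface, if the arm or the gripper's body presses on something with over 40 N, if the wrist force passes 120 N, or if a joint passes its speed limit or range.

ROBOT

A 6-joint arm with a two-finger parallel gripper is mounted at the origin on a cart in front of the work surface, level with it; the furniture and walls round the work are solid. World frame = base frame: x ahead of the robot, y to its left, z up, the work surface at z = 0. Lengths are in m, angles in rad, forces in N, time in s.
With the tool pointing down it reaches from about 0.375 to 0.9 m from the base axis. Payload 3.1 kg.
Tool frame: the origin (TCP) lies where the fingers leave the gripper's body, on its centre line; the fingertips stand 73 mm ahead of it and the grasp point (between the pads) lies 54 mm ahead of it; z points along the fingers, y is the line along which they close (so a half turn about z gives the same grasp; the last joint's range is limited). The gripper opens to 85 mm and grips with 20 to 120 N. Pads are 22 mm wide; open, the fingers measure 114 mm over their backs; the gripper's body (76 mm by 85 mm) begins 54 mm behind the grasp point. The pads swing forward as they close: fully open they stand 13 mm farther back than shut.
Start: joints at [-1.385, 0.527, 1.433, -0, 1.181, -0.178], TCP at [0.223, -0.584, 0.304] pointing down, gripper open.
Joint ranges: [-3.08, 3.08], [-0.75, 2.2], [0.22, 2.44], [-1.43, 4.57], [0, 2.65], [-2.85, 2.85]. Speed limits (rad/s): [2.79, 2.79, 3.14, 3.14, 3.14, 3.14].

INTERFACE

Orientations are given as a unit quaternion [x, y, z, w].
In Python, from station import manip gives the robot as it stands.
- The arm moves only by the tool step_arm, never from a script. Its argument "moves" is one flat list of numbers, 5 for each row, row after row: the opening, from 0 (shut) to 1 (fully open), then the shift along the world's x, y, z scaled (see below), then the turn about the world's z scaled (see below). In form: [fingers, x, y, z, yaw, fingers, x, y, z, yaw, ...]. A call has 1 to 12 rows; each row is the pose to reach, as a shift and turn from the pose commanded when the call began, turning the shorter way round; what a row does not reach only later rows make up. The controller multiplies each number of a shift by 200 mm and each number of a turn by pi rad. A row lasts 1/8 s, in which the tool goes at most 62.5 mm and 10.7 degrees, less where a joint would pass 70% of its speed; a pose out of reach is approached as far as the arm can. A call with a number of a shift or a turn outside -1 to 1 is refused whole. A call with a gripper value outside its range is refused whole. The fingers move at their own pace and stop on an object; "grip_force" is the grip in N (left out, the last holds). Time passes only in rows, so rows that repeat a pose let the fingers close. It gives the time, the measured TCP pose, the force, the opening and the grip force at its end, in the units of the state.
- manip.sense(): the state, without advancing time (a new reading comes with each control period).
- manip.snapshot(name): name is "scene" or "top" or "wrist"; returns a dict with "color" (480x640x3 uint8, blue, green, red), "z_map" (480x640 float32, m along the optical axis (not along the pixel's ray), 0 where there is no reading), "fovy" (degrees; the focal length in pixels is half the picture's height over the tangent of half this angle, whatever the lens; pixels are square), "cx", "cy" (the principal point, pixels), "k1" (the pictures are not rectified: a ray, as slopes to the right and down, at radius r is drawn at 1 + k1 r^2 times it, then the intrinsics apply), "R" (3x3) and "t" (3): a world point X has camera coordinates R X + t; the wrist camera has in their place "mount" (4x4, takes a point from camera to tool coordinates, whose origin is the TCP and whose axes are the flange's). Camera axes: x right, y down, z forward; pixel columns grow to the right and rows downward; lengths in m; the calibration is good to about 2 mm. A picture is of the moment at which its call begins: read the wrist's pose just before it.
- manip.sign_off(): hands the job in; it is judged then, once.
The state is a dict: "t": time; "q": joint angles; "qd": joint speeds; "tau": joint torques, N m; "tcp_pos": TCP position; "tool_rot": TCP orientation; "force": force on the tool from outside, world axes, zero at the start; "ft_torque": the same for the moment, N m; "finger_gap": opening from 0.0 (shut) to 1.0 (fully open); "gripper_force": force on a finger pad.
Only numpy, scipy, OpenCV 4.12 (cv2) and the standard library are available. Lean on these libraries where they do the work, as an engineer would, in place of code of your own. Each camera call takes 0.05 s, during which the arm holds its last target. There are 200 camera calls.

## Working session

There is one attempt and no reset: what is moved stays moved. The work goes in short steps, Python scripts to look and compute and a tool call to move; the robot and the scene stay as the last step left them, time stands still between calls to the robot, and variables do not carry over. Pictures are saved under pics/ and viewed, at most 10 in all, crops included, and the job is handed in when it is done.

Besides the shell and the picture viewer there is one more tool, called after "Emit:" as name(argument=value, ...), one argument or row to a line, values as JSON. step_arm: Moves the arm, as the interface text tells. Its arguments: {"type":"object","properties":{"moves":{"type":"array","items":{"type":"number"}},"grip_force":{"type":"number"}},"required":["moves"]}

```bash
mkdir -p pics; cat > h.py <<'E'
import numpy as np, cv2
from station import manip
def cam(s):
    f=240/np.tan(np.radians(s["fovy"])/2); return f
def ray(s,uv):
    f=cam(s); d=np.array([(uv[0]-s["cx"])/f,(uv[1]-s["cy"])/f]); u=d.copy()
    for _ in range(20): u=d/(1+s["k1"]*(u@u))
    return np.array([u[0],u[1],1])
def onplane(s,uv,z):
    R=np.array(s["R"]);t=np.array(s["t"]);c=-R.T@t;d=R.T@ray(s,uv)
    return c+d*(z-c[2])/d[2]
E
python3 - <<'E'
from h import *
s0=manip.sense();print(s0)
for n in("top","scene"):
    s=manip.snapshot(n);cv2.imwrite(f"pics/{n}0.png",s["color"]);np.savez(f"{n}0.npz",**s)
    R=np.array(s["R"]);print(n,-R.T@np.array(s["t"]),s["fovy"],s["k1"])
E
```

```text
{'t': 0.0, 'q': array([-1.38451276e+00,  5.28488211e-01,  1.43388358e+00,  4.47743006e-05,
        1.18138748e+00, -1.78498052e-01]), 'qd': array([-1.88344597e-05, -1.38793852e-03,  6.35074044e-04,  9.03414672e-04,
       -1.39800305e-03,  2.51663343e-04]), 'tau': array([ 1.01892390e-03, -4.42343366e+01, -1.78022271e+01,  1.27412086e-06,
        8.52082012e-03, -1.17767620e-06]), 'tcp_pos': array([ 0.22290036, -0.58331567,  0.30292585]), 'tool_rot': array([ 9.83413824e-01,  1.81372754e-01,  1.64846852e-05, -1.08338080e-03]), 'force': array([ 0.47261605,  0.28947978, -0.27346658]), 'ft_torque': array([ 0.01613254, -0.02731469,  0.0262078 ]), 'gripper_force': 0.0, 'finger_gap': 0.9987255916169318}
top [0.33284058 0.05450394 1.01059102] 42.565400293255564 -0.18751844880567964
scene [0.15458212 0.83085423 0.5888162 ] 43.04625573875471 -0.11700014612385816
```

View pics/top0.png

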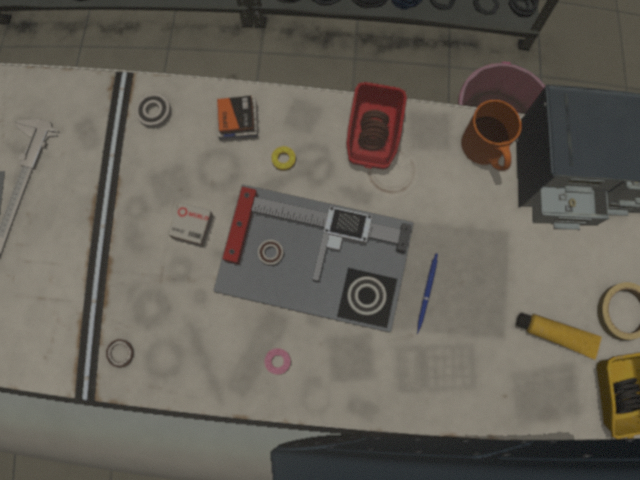

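View pics/scene0.png

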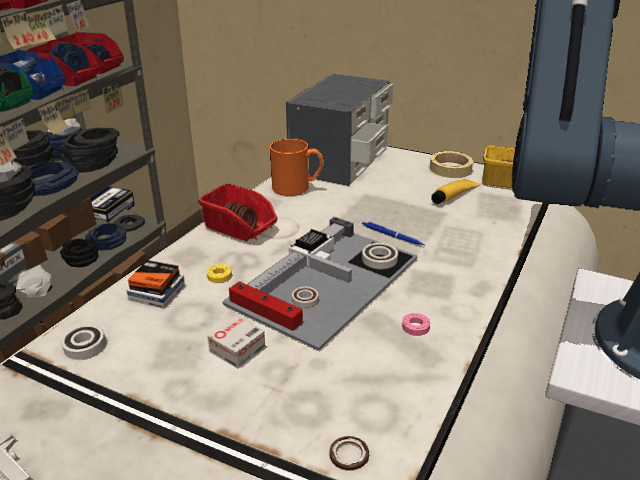

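The top view shows the red stop at about (240,225) and the slide with its black pad at about (348,223). The small bearing is between the jaws at (270,252), and the large one waits on the mat at (367,296). The gauge closes towards image left (world +y). The scene view shows the same layout.

```bash
python3 - <<'E'
from h import *
for n,roi_p,roi_r in(("top",(325,203,375,245),(205,175,270,275)),("scene",(285,225,335,258),(215,270,315,340))):
    s=dict(np.load(n+"0.npz"));im=s["color"];hsv=cv2.cvtColor(im,cv2.COLOR_BGR2HSV)
    H,S,V=cv2.split(hsv)
    def m(mask,r):
        o=np.zeros_like(mask,np.uint8);o[r[1]:r[3],r[0]:r[2]]=mask[r[1]:r[3],r[0]:r[2]];
        c,_=cv2.findContours(o,cv2.RETR_EXTERNAL,cv2.CHAIN_APPROX_NONE);return max(c,key=cv2.contourArea)[:,0].astype(float)
    def rect(c,z):
        P=np.array([onplane(s,p,z)[:2] for p in c]);r=cv2.minAreaRect((P*1000).astype(np.float32));return np.round(cv2.boxPoints(r),1).tolist(),np.round(r[0],1),np.round(r[1],1),round(r[2],2)
    red=m(((H<8)|(H>172))&(S>120)&(V>40),roi_r);print(n,"red",rect(red,.036))
    k=m(cv2.morphologyEx(((V<75)).astype(np.uint8),cv2.MORPH_CLOSE,np.ones((3,3))),roi_p);print("pad",rect(k,.044),len(k))
s=dict(np.load("top0.npz"));im=s["color"]
print("pad centre by eye",onplane(s,(348,223),.044),"corners bed",[onplane(s,p,.01)[:2].round(4) for p in((251,187),(413,222),(389,330),(215,292))])
print("jaw",[onplane(s,p,.034)[:2].round(4) for p in((315,281),(322,234))])
big=cv2.resize(im[170:340,200:430],None,fx=3.4,fy=3.4,interpolation=cv2.INTER_CUBIC);cv2.imwrite("pics/crop.png",cv2.convertScaleAbs(big,alpha=1.5))
E
```

```text
top red ([[507.29998779296875, 203.6999969482422], [631.5, 185.0], [635.2000122070312, 209.6999969482422], [511.0, 228.39999389648438]], array([571.2, 206.7]), array([ 25. , 125.5]), 81.47)
pad ([[561.9000244140625, 8.199999809265137], [598.9000244140625, 2.700000047683716], [606.4000244140625, 53.20000076293945], [569.4000244140625, 58.70000076293945]], array([584.1,  30.7]), array([51.1, 37.4]), 81.57) 100
scene red ([[490.1000061035156, 207.8000030517578], [632.5, 185.89999389648438], [639.7999877929688, 233.60000610351562], [497.5, 255.5]], array([565. , 220.7]), array([ 48.2, 144.1]), 81.26)
pad ([[557.4000244140625, 8.199999809265137], [600.4000244140625, 3.0], [608.2999877929688, 67.5999984741211], [565.2999877929688, 72.80000305175781]], array([582.9,  37.9]), array([65.1, 43.3]), 83.06) 75
pad centre by eye [0.58451823 0.03006147 0.044     ] corners bed [array([0.6439, 0.1982]), array([ 0.6038, -0.08  ]), array([ 0.4198, -0.0496]), array([0.4598, 0.2393])]
jaw [array([0.4873, 0.0761]), array([0.5654, 0.0708])]
```

View pics/crop.png

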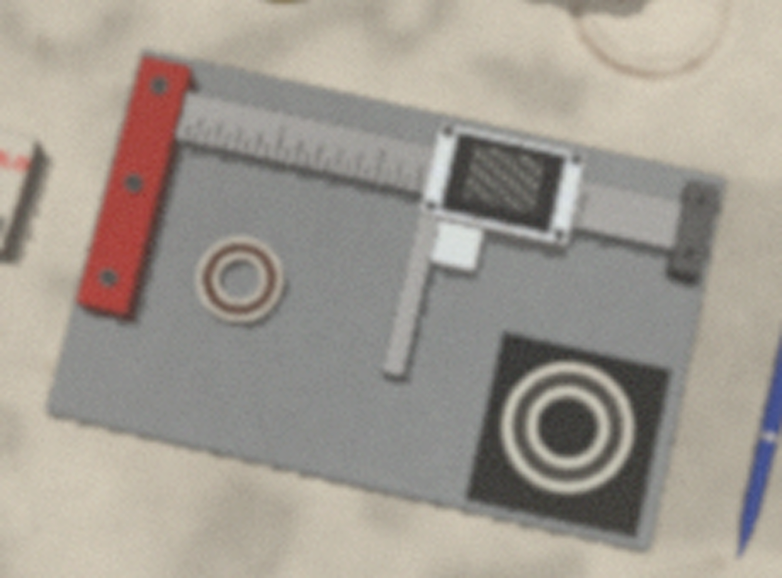

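Emit:
step_arm(
  moves=[0, 0.11, 0.19, 0, -0.01, 0, 0.22, 0.38, 0, -0.02, 0, 0.33, 0.57, 0, -0.03, 0, 0.45, 0.77, 0, -0.04, 0, 0.45, 0.77, 0, -0.04],
)

```text
t: 0.72
tcp_pos: [0.3139, -0.4264, 0.3035]
tool_rot: [0.993, 0.121, -0.0, -0.002]
force: [0.1, 0.6, -0.3]
finger_gap: -0.002
gripper_force: 0.0
```

Emit:
step_arm(
  moves=[0, 0.11, 0.19, 0, -0.01, 0, 0.22, 0.38, 0, -0.02, 0, 0.33, 0.57, 0, -0.03, 0, 0.45, 0.77, 0, -0.04, 0, 0.45, 0.77, 0, -0.04],
)

```text
t: 1.35
tcp_pos: [0.4037, -0.2742, 0.3038]
tool_rot: [0.998, 0.059, -0.0, -0.0]
force: [0.5, -0.4, -0.3]
finger_gap: 0.0
gripper_force: 0.0
```

Emit:
step_arm(
  moves=[0, 0.11, 0.19, 0, -0.01, 0, 0.22, 0.38, 0, -0.02, 0, 0.33, 0.57, 0, -0.03, 0, 0.45, 0.77, 0, -0.04, 0, 0.45, 0.77, 0, -0.04],
)

```text
t: 1.98
tcp_pos: [0.4943, -0.1213, 0.3038]
tool_rot: [1.0, -0.004, 0.0, 0.0]
force: [-0.8, -1.1, 0.1]
finger_gap: 0.002
gripper_force: 0.0
```

Emit:
step_arm(
  moves=[0, 0.11, 0.19, -0.1, -0.01, 0, 0.22, 0.38, -0.2, -0.02, 0, 0.33, 0.57, -0.3, -0.03, 0, 0.45, 0.77, -0.4, -0.043, 0, 0.45, 0.77, -0.4, -0.043, 0, 0.45, 0.77, -0.4, -0.043],
)

```text
t: 2.72
tcp_pos: [0.583, 0.0303, 0.2237]
tool_rot: [0.997, -0.074, -0.0, 0.0]
force: [0.1, 0.5, 0.8]
finger_gap: 0.002
gripper_force: 0.0
```

```bash
cat >> h.py <<'E'
from scipy.spatial.transform import Rotation as Ro
def wrist():
    s0=manip.sense();s=manip.snapshot("wrist");M=np.array(s["mount"])
    Rt=Ro.from_quat(s0["tool_rot"]).as_matrix();Rc=Rt@M[:3,:3];c=Rt@M[:3,3]+s0["tcp_pos"]
    s["R"]=Rc.T;s["t"]=-Rc.T@c;return s0,s
E
python3 - <<'E'
from h import *
s0,s=wrist();np.savez("wrist0.npz",**s);cv2.imwrite("pics/wrist0.png",s["color"])
print(s["mount"])
E
```

```text
[[ 1.09048108e-04 -9.55041702e-01 -2.96471475e-01  7.60989896e-02]
 [ 9.99999820e-01 -7.07673834e-05  5.95787135e-04  5.14173655e-04]
 [-5.89982070e-04 -2.96471487e-01  9.55041522e-01 -7.03391891e-02]
 [ 0.00000000e+00  0.00000000e+00  0.00000000e+00  1.00000000e+00]]
```

View pics/wrist0.png

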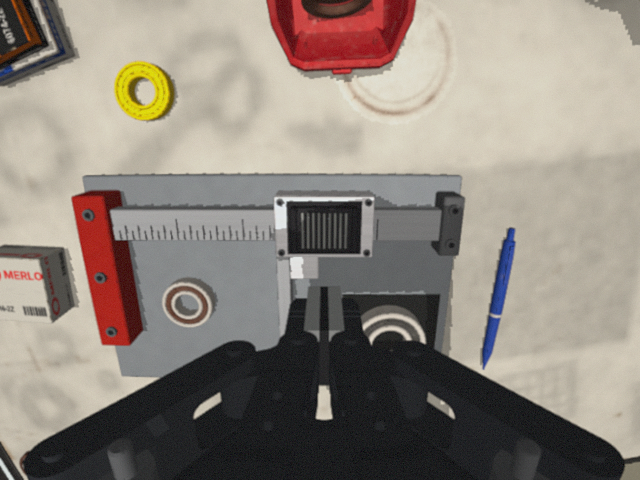

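The wrist view shows the gauge square with the picture. The pad is at about (325,228), with slide corners (282,202), (369,202), (282,252) and (369,252). The fingertips are at about (325,290), and the bearing at (188,302).

```bash
python3 - <<'E'
from h import *
s=dict(np.load("wrist0.npz"));im=s["color"]
screws=[(282,202),(369,202),(282,252),(369,252)]
P=np.array([onplane(s,p,.0365) for p in screws]);print(P.round(4),P.mean(0))
V=cv2.cvtColor(im,cv2.COLOR_BGR2GRAY)
o=(V<70).astype(np.uint8);m=np.zeros_like(o);m[198:258,286:366]=o[198:258,286:366];m=cv2.morphologyEx(m,cv2.MORPH_CLOSE,np.ones((5,5)))
c=max(cv2.findContours(m,0,1)[0],key=cv2.contourArea);print(cv2.boundingRect(c))
r=cv2.minAreaRect(np.array([onplane(s,p,.042)[:2]*1000 for p in c[:,0].astype(float)],np.float32));print(r)
# red face line
hsv=cv2.cvtColor(im,cv2.COLOR_BGR2HSV);H,S,_=cv2.split(hsv)
o=(((H<8)|(H>172))&(S>120)).astype(np.uint8);m=np.zeros_like(o);m[185:350,65:145]=o[185:350,65:145]
c=max(cv2.findContours(m,0,1)[0],key=cv2.contourArea)
print(cv2.minAreaRect(np.array([onplane(s,p,.036)[:2]*1000 for p in c[:,0].astype(float)],np.float32)))
print("stop top face corners",[onplane(s,p,.036)[:2].round(4) for p in((73,195),(120,191))])
print("bearing",onplane(s,(188,302),.012))
E
```

```text
[[ 0.6081  0.0557  0.0365]
 [ 0.599  -0.0055  0.0365]
 [ 0.571   0.0625  0.0365]
 [ 0.5615 -0.0013  0.0365]] [0.58490057 0.02787925 0.0365    ]
(287, 202, 79, 53)
((585.7583618164062, 26.850637435913086), (55.93646240234375, 38.476356506347656), 81.07997131347656)
((573.0999755859375, 198.93040466308594), (37.782649993896484, 128.94668579101562), 81.4340591430664)
stop top face corners [array([0.6366, 0.2068]), array([0.6338, 0.1703])]
bearing [0.52967423 0.15500375 0.012     ]
```

Emit:
step_arm(
  moves=[0, 0.01, -0.005, -0.15, 0, 0, 0.01, -0.005, -0.3, 0, 0, 0.01, -0.005, -0.42, 0, 0, 0.01, -0.005, -0.49, 0, 0, 0.01, -0.005, -0.51, 0, 0, 0.01, -0.005, -0.51, 0],
)

```text
t: 3.52
tcp_pos: [0.5854, 0.0307, 0.1225]
tool_rot: [0.997, -0.074, 0.001, 0.0]
force: [-0.0, -0.2, 0.3]
finger_gap: 0.003
gripper_force: 0.0
```

Emit:
step_arm(
  moves=[0, 0, 0, -0.005, 0, 0, 0, 0, -0.01, 0, 0, 0, 0, -0.015, 0, 0, 0, 0, -0.02, 0, 0, 0, 0, -0.02, 0],
)

```text
t: 4.15
tcp_pos: [0.5849, 0.0312, 0.1178]
tool_rot: [0.997, -0.074, -0.0, -0.0]
force: [0.9, -0.3, -0.2]
finger_gap: -0.002
gripper_force: 0.0
```

Emit:
step_arm(
  moves=[0, 0, -0.008, 0, 0, 0, 0, -0.008, -0.005, 0, 0, 0, -0.008, -0.01, 0, 0, 0, -0.008, -0.01, 0],
)

```text
t: 4.65
tcp_pos: [0.5851, 0.0295, 0.1162]
tool_rot: [0.997, -0.074, 0.0, 0.0]
force: [-0.1, -0.3, 1.9]
finger_gap: 0.005
gripper_force: 1.4
```

Emit:
step_arm(
  moves=[0, 0, 0, -0.005, 0, 0, 0, 0, -0.005, 0],
)

```text
t: 4.9
tcp_pos: [0.5851, 0.0295, 0.1153]
tool_rot: [0.997, -0.074, 0.0, 0.0]
force: [-1.4, -0.4, 5.7]
finger_gap: -0.001
gripper_force: 2.7
```

Emit:
step_arm(
  moves=[0, 0, 0, -0.005, 0, 0, 0, 0, -0.005, 0],
)

```text
t: 5.15
tcp_pos: [0.5851, 0.0295, 0.1144]
tool_rot: [0.997, -0.074, 0.0, 0.0]
force: [-2.0, -0.3, 6.2]
finger_gap: 0.004
gripper_force: 3.0
```

Emit:
step_arm(
  moves=[0, 0, 0, -0.005, 0, 0, 0, 0, -0.009, 0, 0, 0, 0, -0.009, 0],
)

```text
t: 5.52
tcp_pos: [0.5851, 0.0294, 0.1128]
tool_rot: [0.997, -0.074, 0.0, 0.0]
force: [-1.2, -0.5, 8.0]
finger_gap: -0.003
gripper_force: 3.6
```

Emit:
step_arm(
  moves=[0, 0.002, 0.012, 0, 0, 0, 0.005, 0.035, 0, 0, 0, 0.009, 0.06, 0, 0, 0, 0.013, 0.085, 0, 0, 0, 0.016, 0.11, 0, 0, 0, 0.02, 0.135, 0, 0, 0, 0.024, 0.16, 0, 0, 0, 0.028, 0.185, 0, 0, 0, 0.031, 0.21, 0, 0, 0, 0.034, 0.23, 0, 0, 0, 0.036, 0.24, 0, 0, 0, 0.036, 0.24, 0, 0],
)

```text
t: 7.02
tcp_pos: [0.5924, 0.0778, 0.1129]
tool_rot: [0.997, -0.073, 0.0, -0.0]
force: [-1.4, 0.6, 7.2]
finger_gap: 0.002
gripper_force: 3.5
```

```bash
python3 - <<'E'
from h import *
s0,s=wrist();np.savez("wrist1.npz",**s);cv2.imwrite("pics/wrist1.png",s["color"])
E
```

```text
(no output)
```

View pics/wrist1.png

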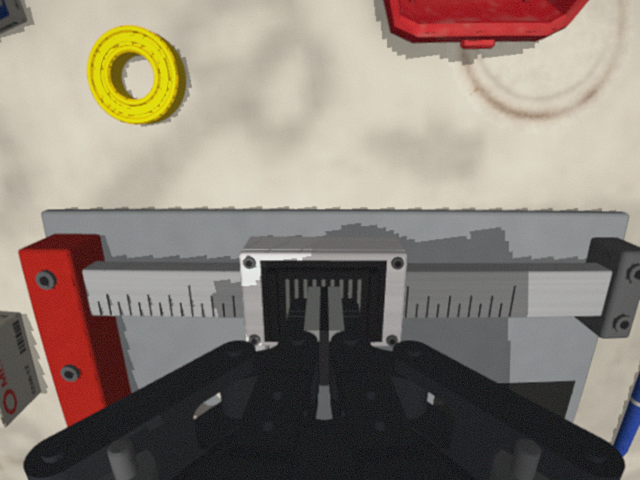

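The slide followed the fingers: its screws are now at (250,262) and (398,262), and the stop edge is at about (100,240). The fingers sit inside the pad. I'll carry on towards the stop.

Emit:
step_arm(
  moves=[0, 0.002, 0.012, 0, 0, 0, 0.005, 0.032, 0, 0, 0, 0.008, 0.052, 0, 0, 0, 0.011, 0.072, 0, 0, 0, 0.014, 0.092, 0, 0, 0, 0.017, 0.112, 0, 0, 0, 0.019, 0.125, 0, 0, 0, 0.019, 0.125, 0, 0],
)

```text
t: 8.07
tcp_pos: [0.5962, 0.1028, 0.113]
tool_rot: [0.997, -0.073, 0.0, -0.0]
force: [-1.4, 0.1, 7.0]
finger_gap: -0.002
gripper_force: 3.5
```

Emit:
step_arm(
  moves=[0, 0.001, 0.006, 0, 0, 0, 0.002, 0.012, 0, 0, 0, 0.003, 0.02, 0, 0, 0, 0.003, 0.02, 0, 0],
)

```text
t: 8.57
tcp_pos: [0.5968, 0.1065, 0.113]
tool_rot: [0.997, -0.073, 0.0, 0.0]
force: [-2.2, -0.9, 7.6]
finger_gap: 0.001
gripper_force: 3.5
```

Emit:
step_arm(
  moves=[0, 0.001, 0.006, 0, 0, 0, 0.002, 0.012, 0, 0, 0, 0.002, 0.015, 0, 0],
)

```text
t: 8.95
tcp_pos: [0.5972, 0.1094, 0.1129]
tool_rot: [0.997, -0.073, 0.0, 0.0]
force: [-1.2, -0.9, 7.7]
finger_gap: -0.002
gripper_force: 3.5
```

```bash
python3 - <<'E'
from h import *
print(manip.sense()["force"])
s=manip.snapshot("scene");np.savez("scene1.npz",**s)
im=cv2.resize(s["color"][220:360,200:430],None,fx=3.4,fy=3.4,interpolation=cv2.INTER_CUBIC);cv2.imwrite("pics/scene1.png",im)
E
```

```text
[-1.19002216 -0.94933645  7.73455444]
```

View pics/scene1.png

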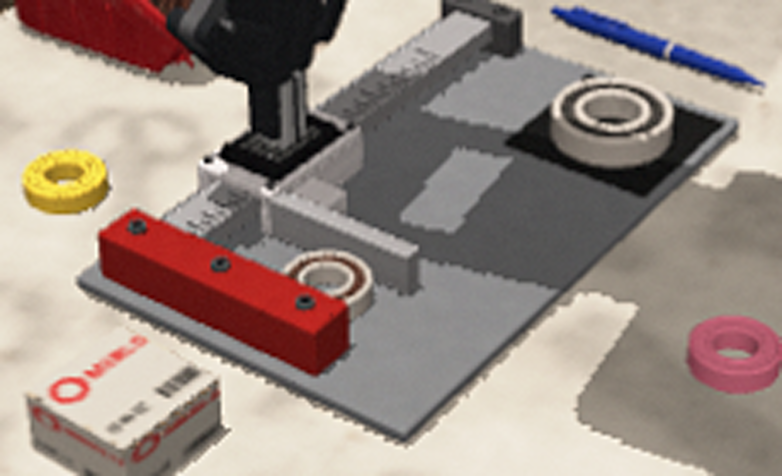

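The jaw is close to the bearing, which is at about (328,280) in the crop, next to the stop. I'll push on in small steps until the resistance rises.

Emit:
step_arm(
  moves=[0, 0.001, 0.005, 0, 0, 0, 0.001, 0.01, 0, 0, 0, 0.001, 0.01, 0, 0],
)

```text
t: 9.38
tcp_pos: [0.5974, 0.1113, 0.113]
tool_rot: [0.997, -0.073, 0.0, 0.0]
force: [-1.4, -1.6, 7.3]
finger_gap: -0.001
gripper_force: 3.5
```

Emit:
step_arm(
  moves=[0, 0.001, 0.005, 0, 0, 0, 0.001, 0.01, 0, 0, 0, 0.001, 0.01, 0, 0],
)

```text
t: 9.75
tcp_pos: [0.5977, 0.1123, 0.1129]
tool_rot: [0.997, -0.073, 0.0, 0.001]
force: [-2.0, -5.0, 7.3]
finger_gap: 0.003
gripper_force: 3.5
```

Emit:
step_arm(
  moves=[0, 0.001, 0.005, 0, 0, 0, 0.001, 0.01, 0, 0, 0, 0.001, 0.01, 0, 0],
)

```text
t: 10.12
tcp_pos: [0.5981, 0.1142, 0.113]
tool_rot: [0.997, -0.073, 0.001, 0.001]
force: [-1.4, -4.6, 7.1]
finger_gap: 0.001
gripper_force: 3.5
```

```bash
python3 - <<'E'
from h import *
print(manip.sense()["force"])
s=manip.snapshot("scene")
a=cv2.resize(s["color"][255:345,215:345],None,fx=4.5,fy=4.5,interpolation=cv2.INTER_CUBIC)
cv2.imwrite("pics/s2.png",cv2.convertScaleAbs(a,alpha=1.3))
s=manip.snapshot("top");cv2.imwrite("pics/t2.png",cv2.convertScaleAbs(cv2.resize(s["color"][175:305,205:345],None,fx=4.5,fy=4.5,interpolation=cv2.INTER_CUBIC),alpha=1.5))
E
```

```text
[-1.36948024 -4.55848423  7.12957395]
```

View pics/s2.png

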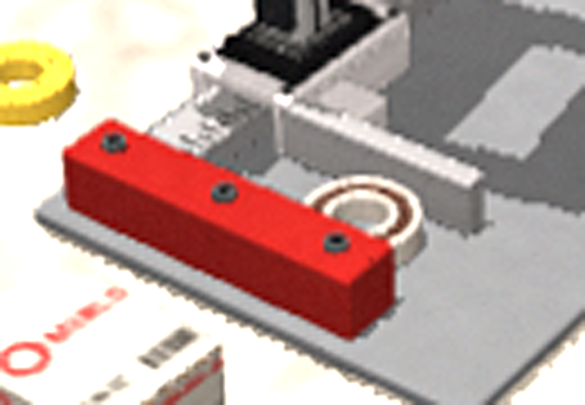

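View pics/t2.png

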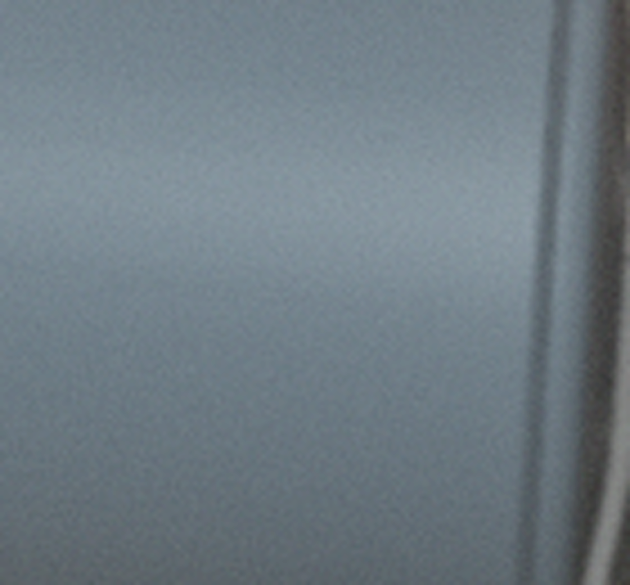

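The scene crop shows the bearing against the stop at about (365,215). The jaw is close, but I can't tell whether it touches. The top view is blocked by the arm. The slide's front edge is in line with the jaw face, so I'll measure its gap to the stop from the wrist camera.

```bash
python3 - <<'E'
from h import *
s0,s=wrist();np.savez("wrist2.npz",**s);print(s0["force"])
cv2.imwrite("pics/w2.png",cv2.resize(s["color"][200:380,0:420],None,fx=1.9,fy=1.9,interpolation=cv2.INTER_CUBIC))
E
```

```text
[-1.13912691 -4.36676937  7.58167591]
```

View pics/w2.png

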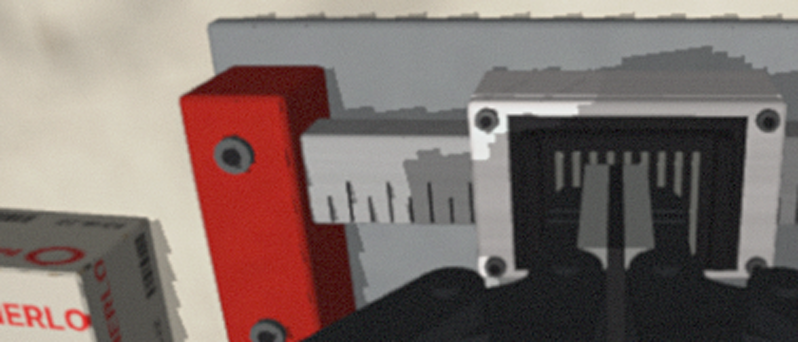

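In the crop, the slide's front edge is at x≈470 (y≈100) and its rear edge at x≈785. The stop's top face runs from x≈181 to x≈281 at y≈97.

```bash
python3 - <<'E'
from h import *
s=dict(np.load("wrist2.npz"))
g=np.array([.148,.989])
for n,p in dict(slideF=(470,100),slideF2=(478,262),slideR=(785,100),stopIn=(281,97),stopIn2=(303,220),stopOut=(181,98),sc1=(486,121),sc2=(768,121)).items():
    print(n,(onplane(s,(p[0]/1.9,200+p[1]/1.9),.0363)[:2]@g*1000).round(1))
# same for earlier: bearing/jaw in scene (s2 crop, before)
s=dict(np.load("scene1.npz"))
e=np.array([.989,-.148])
for n,p,z in(("jawtop near end rear?",(468,188),.034),("jawtop front corner",(475,188),.034),("jaw bottom front",(475,232),.010),("bearing right rim",(420,210),.022),("bearing rear rim",(395,188),.022),("stop top corner in",(392,245),.036),("stop out",(350,285),.036)):
    q=onplane(s,(215+p[0]/4.5,255+p[1]/4.5),z)[:2];print(n,(q@e*1000).round(1),(q@g*1000).round(1))
E
```

```text
slideF 233.1
slideF2 233.8
slideR 162.7
stopIn 276.1
stopIn2 275.3
stopOut 299.9
sc1 229.8
sc2 166.2
jawtop near end rear? 471.2 237.5
jawtop front corner 469.2 236.1
jaw bottom front 473.3 230.6
bearing right rim 486.8 244.1
bearing rear rim 501.5 238.9
stop top corner in 471.6 279.7
stop out 470.0 304.3
```

Allowing for edge erosion, the gap is 41–42.5 mm, which matches the 42 mm bearing. The push is also stalling at about 5 N, so the jaw is closed. I'll lift straight up.

Emit:
step_arm(
  moves=[0, 0, 0, 0.01, 0, 0, 0, 0, 0.02, 0, 0, 0, 0, 0.03, 0, 0, 0, 0, 0.06, 0, 0, 0, 0, 0.15, 0, 0, 0, 0, 0.35, 0, 0, 0, 0, 0.55, 0, 0, 0, 0, 0.55, 0, 0, 0, 0, 0.55, 0],
)

```text
t: 11.4
tcp_pos: [0.5972, 0.1157, 0.2226]
tool_rot: [0.997, -0.073, 0.0, -0.0]
force: [-0.8, -0.2, -0.4]
finger_gap: 0.001
gripper_force: 0.0
```

```bash
python3 - <<'E'
from h import *
s0,s=wrist();np.savez("wrist3.npz",**s);print(s0["force"],s0["tcp_pos"])
cv2.imwrite("pics/w3.png",s["color"])
E
```

```text
[-0.82914382 -0.23464261 -0.38366261] [0.59720639 0.11570299 0.22256597]
```

View pics/w3.png

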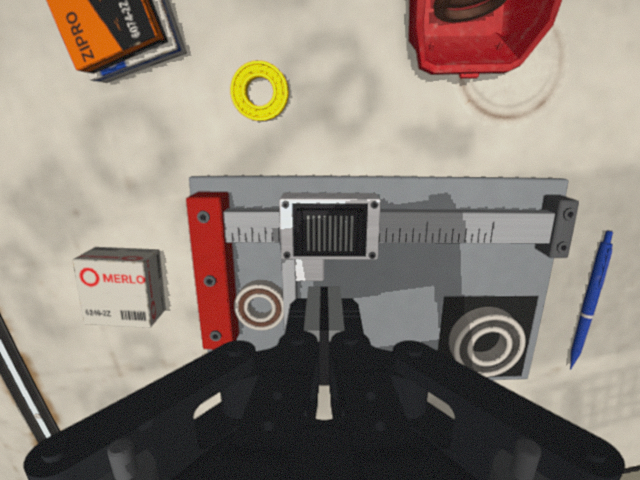

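The bearing at (261,305) sits snugly between the stop and the jaw. The pad is up, and the carton, the pen and the large bearing have not moved.

```bash
python3 -c "
from station import manip
print(manip.sign_off())"
```

```text
the job is handed in; nothing more can be done
None
```

I closed the gauge's jaw on the 42 mm bearing (bearing_b) against the red stop, let go of the pad to lock the slide, and handed the job in at about 11.5 s; the sign-off returned no verdict, and the jaw contact rests on camera measurements (41–42.5 mm gap) and a push stalling at about 5 N.

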